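Check the folding lid stay of the stationery box

ROBOT

A 7-joint arm with a two-finger parallel gripper is mounted at the origin on a cart in front of the work surface, level with it; the furniture and walls round the work are solid. World frame = base frame: x ahead of the robot, y to its left, z up, the work surface at z = 0. Lengths are in m, angles in rad, forces in N, time in s.
With the tool pointing down it reaches from about 0.4 to 0.925 m from the base axis. Payload 4.1 kg.
Tool frame: the origin (TCP) lies between the finger pads; the fingertips stand 25 mm ahead of it and the grasp point (between the pads) lies 6 mm ahead of it (robot.finger_overhang is the z of the fingertips in the tool frame, in m); z points along the fingers, y is the line along which they close (so a half turn about z gives the same grasp; the last joint's range is limited). The gripper opens to 85 mm and grips with 20 to 120 N. Pads are 22 mm wide; open, the fingers measure 114 mm over their backs; the gripper's body (76 mm by 85 mm) begins 54 mm behind the grasp point. The pads swing forward as they close: fully open they stand 13 mm farther back than shut.
Start: joints at [1.019, 0.398, 0.045, 1.537, -0.019, 1.207, -0.051], TCP at [0.284, -0.585, 0.256] pointing down, gripper open.
Joint ranges: [-2.82, 2.82], [-0.49, 2.23], [-1.37, 1.46], [0, 2.46], [-1.36, 4.5], [0.23, 2], [-2.94, 2.94]. Speed limits (rad/s): [2.57, 2.57, 3.14, 3.14, 3.14, 3.14, 3.14].

INTERFACE

Orientations are given as a 3x3 rotation matrix whose columns are the frame's x, y, z axes.
In Python, from plant import robot, imaging, job gives the robot as it stands.
- The arm moves only by the shell command python3 -m pendant 'ROWS' [OPENING]. ROWS is JSON, a list of rows, each an object of numbers: "x", "y", "z": the shift along the tool's x, y, z in units of 25 mm (1.0 is 25 mm); "spin": the turn about the tool's z in rad. A call has 1 to 8 rows; each row shifts and turns the commanded pose from where the row before left it, along the tool's axes as they then stand; what a row does not reach is not made up. A row lasts 1/12 s, in which the tool goes at most 41.7 mm and 7.16 degrees, less where a joint would pass 70% of its speed; a pose out of reach is approached as far as the arm can. A call is refused whole if a number of a shift passes 1 or a number of a turn 0.125, either way. A call with a gripper value outside its range is refused whole. OPENING is the opening, from 0 (shut) to 1 (fully open), set as the call begins (- or left out, the last holds). The fingers move at their own pace and stop on an object; the grip force is fixed at half the most. Time passes only in rows, so rows that do not move let the fingers close. It gives the time, the measured TCP pose, the force, the opening and the grip force at its end, in the units of the state.
- robot.sense(): the state, without advancing time (a new reading comes with each control period).
- imaging.get_image(name): name is "scene" or "top" or "wrist"; returns (picture, depth): 480x640x3 uint8, blue, green, red; 480x640 float32, m along the optical axis (not along the pixel's ray), 0 where there is no reading.
- imaging.camera_model(name): a dict with "mtx" (3x3 intrinsics, pixels), "world_to_cam" (4x4, takes a point from world to camera coordinates). Camera axes: x right, y down, z forward; pixel columns grow to the right and rows downward; lengths in m; the calibration is good to about 2 mm. A picture is of the moment at which its call begins: read the wrist's pose just before it. camera_model takes no time and is no camera call; for the wrist camera it gives the pose at the moment of the call.
- job.finish_job(): hands the job in; it is judged then, once.
The state is a dict: "time": time; "joint_pos": joint angles; "qvel": joint speeds; "effort": joint torques, N m; "position": TCP position; "tool_rot": TCP orientation; "wrist_force": force on the tool from outside, world axes, zero at the start; "torque": the same for the moment, N m; "opening": finger opening in m; "grip_force": force on a finger pad.
Only numpy, scipy, OpenCV 4.12 (cv2) and the standard library are available. Lean on these libraries where they do the work, as an engineer would, in place of code of your own. Each camera call takes 0.05 s, during which the arm holds its last target. There are 200 camera calls.

TASK

Check the lid stay of the grey stationery box, the one of the two that has a folding metal stay on its side. Lift its lid by the black grip until the stay locks straight, and let go so that the lid stands up on the stay alone; then push the stay's thumb plate down to break the knee, and lower the lid until it is fully shut again.

Things in the scene. Friction and masses are not known exactly. Their poses are not given: they have to be found in the camera images.
- lid_grip (a point): Centre of the black roll-shaped grip (24 mm thick, 20 mm long, its axis parallel to the hinge) on a thin neck ahead of the lid's front edge, 34 mm off it. Box 160 deep, 150 wide, 110 mm high. Axes are the lid's: lid shut, x points from grip to hinge, y along the hinge, z up. The hinge axis lies 200 mm from this point along its +x, lid shut or open.
- thumb_plate (a point): Middle of the upper face of the steel thumb plate, 40 x 36 mm, on the stay's lower link, 55 mm off the box's right (-y) side; the link turns on a pin on the box, 66 mm from here. Stay locked: 136 mm above the desk, 85 mm behind and 130 mm right of the shut lid's grip, sloping up to the back at 45 deg. Push it 30 to 40 mm down (and a little back) with 3 to 10 N; under 12 mm it may snap back.
- lid (a joint): Lid hinge: 0 rad shut, 1.53 rad (upright) when the stay is straight; it goes no farther. The hinge is stiff: 2 to 5 N at the grip move the lid, and with the stay not locked it stays where it is left. As the knee is broken the lid comes forward: to about 1.2 rad for 30 mm of push on the thumb plate, 0.9 rad for 40 mm.
- stay_knee (a joint): Knee between the stay's two 100 mm links, which fold beside the box: 0 rad lid shut, 2.64 straight, 2.76 snapped past straight and locked. A light spring straightens it and snaps it in by itself in the last 2 degrees of lid travel. Locked, the lid cannot be pushed down.

How it is judged:
On the way, in this order (a step that is already met when the one before it is completed fails the run):
1. the lid stands up, held by the locked stay, with the robot off it (value of joint lid above 1.45 rad and value of joint stay_knee above 2.67 rad and contact force between the arm and anything else below 0.5 N), for 0.3 s.
2. the knee of the stay is broken (value of joint stay_knee below 2 rad), for 0.1 s.
At the end, for the whole second after the job is handed in: the lid is fully shut (within 0.08 rad, 16 mm at the grip) and at rest (value of joint lid below 0.08 rad and velocity of joint lid below 0.1 rad/s); the robot touches nothing.
It also fails if it takes over 59 s, if anything falls off the work surface, if the arm or the gripper's body presses on something with over 40 N, if the wrist force passes 120 N, or if a joint passes its speed limit or range.

## Working session

There is one attempt and no reset: what is moved stays moved. The work goes in short steps, Python scripts to look and compute and a shell command to move; the robot and the scene stay as the last step left them, time stands still between calls to the robot, and variables do not carry over. Pictures are saved under pics/ and viewed, at most 10 in all, crops included, and the job is handed in when it is done.

```bash
ls; mkdir -p pics
python3 - <<'E'
from plant import robot, imaging
import cv2
s=robot.sense();print(s['position'],s['tool_rot'],s['time'],s['opening'],robot.finger_overhang)
import numpy as np
for n in ["scene","top"]:
    p,d=imaging.get_image(n);cv2.imwrite(f"pics/{n}0.png",p);np.save(f"pics/{n}0.npy",d)
    m=imaging.camera_model(n);print(n,m["mtx"].tolist(),m["world_to_cam"].round(3).tolist())
E
```

```text
pics
[ 0.2841373  -0.58397608  0.25526253] [[ 8.99167096e-01  4.37604387e-01 -9.66766657e-04]
 [ 4.37605430e-01 -8.99165590e-01  1.65176798e-03]
 [-1.46462397e-04 -1.90827776e-03 -9.99998169e-01]] 0.0 0.08507956535377503 0.025
scene [[471.8322157441444, 0.0, 323.96882437780926], [0.0, 471.8322157441444, 242.24297007468948], [0.0, 0.0, 1.0]] [[-0.734, -0.679, 0.025, 0.458], [-0.315, 0.308, -0.898, 0.26], [0.602, -0.667, -0.44, 0.575], [0.0, 0.0, 0.0, 1.0]]
top [[560.095451554288, 0.0, 317.7559736874587], [0.0, 560.095451554288, 229.34510905438245], [0.0, 0.0, 1.0]] [[0.025, -1.0, -0.002, 0.028], [-0.972, -0.023, -0.234, 0.604], [0.234, 0.008, -0.972, 1.254], [0.0, 0.0, 0.0, 1.0]]
```

View pics/scene0.png

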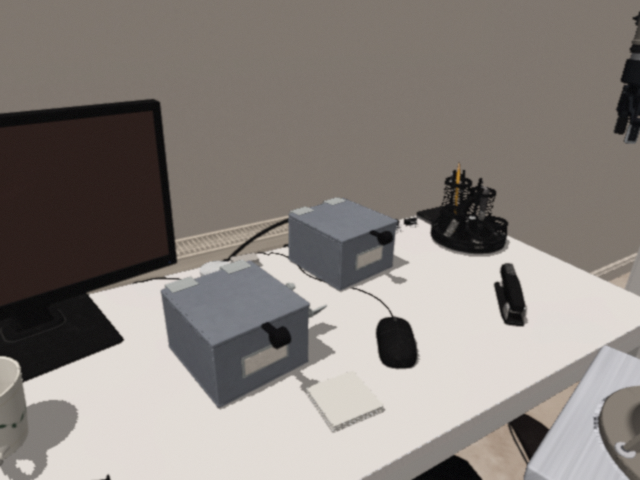

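View pics/top0.png

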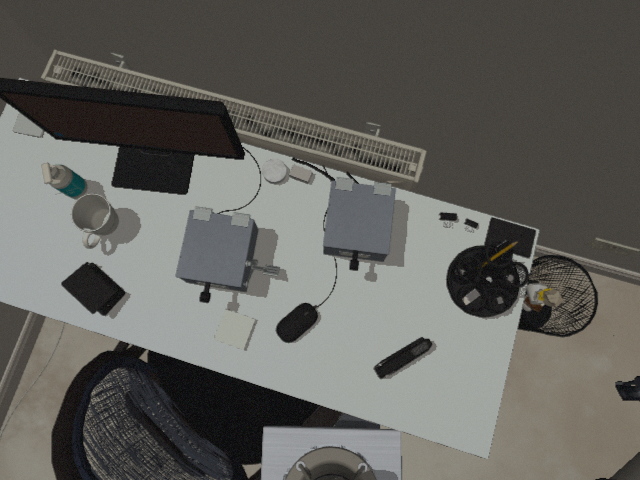

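The left box in both views (top ~(217,250), scene ~(237,330)) has the metal stay at its right, top (265,268). Its grip is at top ~(205,295) and scene ~(275,335).

```bash
cat > h.py <<'E'
import numpy as np, cv2
from plant import robot, imaging
def ray(n,uv,m=None):
    m=m or imaging.camera_model(n);T=m["world_to_cam"];R,t=T[:3,:3],T[:3,3]
    d=R.T@np.linalg.solve(m["mtx"],[uv[0],uv[1],1]);return -R.T@t,d
def plane(n,uv,z,m=None):
    o,d=ray(n,uv,m);return o+d*(z-o[2])/d[2]
def dep(n,uv,z,m=None):
    o,d=ray(n,uv,m);return o+d*z
def tri(r1,r2):
    (o1,d1),(o2,d2)=r1,r2
    s=np.linalg.lstsq(np.c_[d1,-d2],o2-o1,rcond=None)[0]
    a,b=o1+d1*s[0],o2+d2*s[1];return (a+b)/2,np.linalg.norm(a-b)
def blob(p,box,hi=45):
    x0,y0,x1,y1=box;m=(p[y0:y1,x0:x1].max(2)<hi).astype(np.uint8)
    n,l,st,c=cv2.connectedComponentsWithStats(m);k=1+st[1:,4].argmax();return c[k]+[x0,y0],st[k]+[x0,y0,0,0,0],(l==k)
E
python3 - <<'E'
from h import *
t=cv2.imread("pics/top0.png");s=cv2.imread("pics/scene0.png");dt=np.load("pics/top0.npy")
ct,st,mt=blob(t,(190,275,225,310));cs,ss,ms=blob(s,(250,310,305,360))
print(ct,st,cs,ss);print("tri",tri(ray("top",ct),ray("scene",cs)))
print(mt.astype(int)); 
# lid top surface: points from depth with z 0.09..0.13
P=np.array([[*dep("top",(u,v),dt[v,u]),u,v] for v in range(195,305) for u in range(165,290) if dt[v,u]>0])
L=P[(P[:,2]>.095)&(P[:,2]<.125)]
print(len(L),np.median(L[:,2]))
im=np.zeros((480,640),np.uint8);im[L[:,4].astype(int),L[:,3].astype(int)]=1
im=cv2.morphologyEx(im,cv2.MORPH_OPEN,np.ones((15,15)))
c=max(cv2.findContours(im,0,2)[0],key=cv2.contourArea)[:,0]
W=np.array([plane("top",q,np.median(L[:,2]))[:2] for q in c],np.float32)
r=cv2.minAreaRect(W);print(r,cv2.boxPoints(r))
S=P[(P[:,3]>250)&(P[:,4]>255)&(P[:,4]<285)&(P[:,2]>.02)];print("stay",S[:,:3].min(0),S[:,:3].max(0))
out=np.hstack([cv2.resize(t[190:310,170:290],None,fx=3.3,fy=3.3),cv2.resize(s[240:400,150:340],(400,396))]);cv2.imwrite("pics/c1.png",out)
E
```

```text
[205.45801527 293.12977099] [200 282  11  20 131] [277.02733485 334.90432802] [262 323  29  25 439]
tri (array([0.44117305, 0.2907044 , 0.10367378]), np.float64(0.0015454561547242492))
[[0 0 0 ... 0 0 0]
 [0 0 0 ... 0 0 0]
 [0 0 0 ... 0 0 0]
 ...
 [0 0 0 ... 0 0 0]
 [0 0 0 ... 0 0 0]
 [0 0 0 ... 0 0 0]]Traceback (most recent call last):
  File "<stdin>", line 7, in <module>
  File "h.py", line 9, in dep
    o,d=ray(n,uv,m);return o+d*z
        ~~~^^^^^^^^
  File "h.py", line 4, in ray
    m=m or imaging.camera_model(n);T=m["world_to_cam"];R,t=T[:3,:3],T[:3,3]
           ~~~~~~~~~~~~~~~~~~~~^^^
ValueError: time passes only in moves, steps and waits
```

```bash
sed -i 's/m=m or imaging.camera_model(n);/m=m or cam(n);/; s/^def ray/import functools\n@functools.cache\ndef cam(n): return imaging.camera_model(n)\ndef ray/' h.py
python3 - <<'E'
from h import *
t=cv2.imread("pics/top0.png");s=cv2.imread("pics/scene0.png");dt=np.load("pics/top0.npy")
P=np.array([[*dep("top",(u,v),dt[v,u]),u,v] for v in range(195,305) for u in range(165,290) if dt[v,u]>0])
L=P[(P[:,2]>.095)&(P[:,2]<.125)]
z=np.median(L[:,2]);print(len(L),z)
im=np.zeros((480,640),np.uint8);im[L[:,4].astype(int),L[:,3].astype(int)]=1
im=cv2.morphologyEx(im,cv2.MORPH_OPEN,np.ones((15,15)))
c=max(cv2.findContours(im,0,2)[0],key=cv2.contourArea)[:,0]
W=np.array([plane("top",q,z)[:2] for q in c],np.float32)
r=cv2.minAreaRect(W);print(r,cv2.boxPoints(r).tolist())
ct,_,mt=blob(t,(190,275,225,310))
ys,xs=np.nonzero(mt);print("row widths",[(y+275,xs[ys==y].min()+190,xs[ys==y].max()+190) for y in np.unique(ys)])
S=P[(P[:,3]>250)&(P[:,4]>255)&(P[:,4]<285)&(P[:,2]>.02)];print("stay",S[:,:3].min(0),S[:,:3].max(0))
out=np.hstack([cv2.resize(t[190:310,170:290],(396,396)),cv2.resize(s[240:400,150:340],(400,396))]);cv2.imwrite("pics/c1.png",out)
E
```

```text
4916 0.10920894053501107
((0.5502394437789917, 0.2757486402988434), (0.15258273482322693, 0.16973774135112762), 82.28010559082031) [[0.45589151978492737, 0.21154919266700745], [0.624090850353241, 0.18874827027320862], [0.6445873975753784, 0.3399480879306793], [0.47638803720474243, 0.36274901032447815]]
row widths [(np.int64(282), np.int64(205), np.int64(209)), (np.int64(283), np.int64(206), np.int64(210)), (np.int64(284), np.int64(206), np.int64(209)), (np.int64(285), np.int64(206), np.int64(209)), (np.int64(286), np.int64(205), np.int64(209)), (np.int64(287), np.int64(205), np.int64(209)), (np.int64(288), np.int64(205), np.int64(208)), (np.int64(289), np.int64(205), np.int64(208)), (np.int64(290), np.int64(205), np.int64(208)), (np.int64(291), np.int64(204), np.int64(208)), (np.int64(292), np.int64(202), np.int64(208)), (np.int64(293), np.int64(201), np.int64(209)), (np.int64(294), np.int64(201), np.int64(209)), (np.int64(295), np.int64(201), np.int64(209)), (np.int64(296), np.int64(201), np.int64(209)), (np.int64(297), np.int64(200), np.int64(209)), (np.int64(298), np.int64(200), np.int64(209)), (np.int64(299), np.int64(200), np.int64(208)), (np.int64(300), np.int64(200), np.int64(208)), (np.int64(301), np.int64(203), np.int64(208))]
stay [0.49366624 0.13383535 0.02046051] [0.54219829 0.20309534 0.05827386]
```

View pics/c1.png

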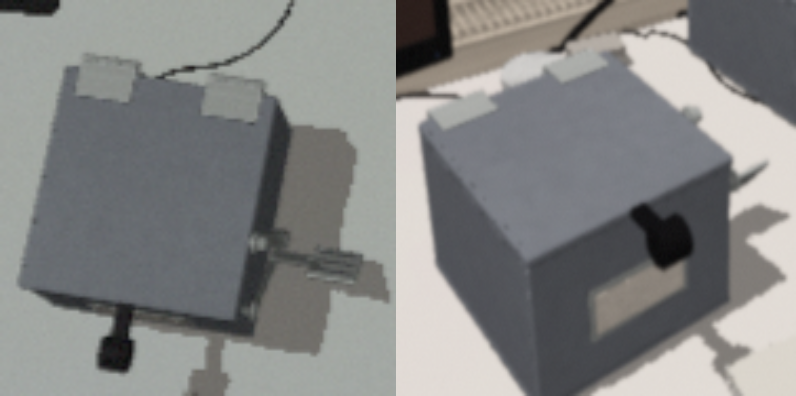

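The crops confirm it: the stay sits on the right of this box, with its thumb plate at crop ~(340,262). The roll's centre is at top (205,296.5) and scene (279,338). Next I compute the grip point, check the monitor clearance and plan the rows.

```bash
cat >> h.py <<'E'
def rows(pos,R,target,spin,n):
    "n equal world steps + spin/n each; prints rows in tool axes"
    from scipy.spatial.transform import Rotation as Ro
    out=[];d=(np.array(target)-pos)/n;R=R.copy()
    for i in range(n):
        v=R.T@d/.025;out.append('{"x":%.2f,"y":%.2f,"z":%.2f,"spin":%.3f}'%(*v,spin/n))
        R=R@Ro.from_euler('z',spin/n).as_matrix()
    for i in range(0,n,8): print('['+','.join(out[i:i+8])+']')
    return R
E
python3 - <<'E'
from h import *
g,e=tri(ray("top",(204.8,296.5)),ray("scene",(279.2,338.2)));print("grip",g,e)
dt=np.load("pics/top0.npy")
print("top surf",[dep("top",(205,v),dt[v,205]).round(3).tolist() for v in (294,297,300)])
ex=np.array([.991,-.134,0]);ey=np.array([.134,.991,0])
c=np.array([.5502,.2757,.11]);print("rel box centre",(c-g)@ex,(c-g)@ey,"hinge",g+.2*ex)
for uv in [(235,105),(240,155),(150,95),(20,85)]:print("mon",dep("top",uv,dt[uv[1],uv[0]]).round(3))
print("penholder max z",max(dep("top",(u,v),dt[v,u])[2] for v in range(240,315,2) for u in range(450,520,2) if dt[v,u]>0))
s=robot.sense();p,R=s['position'],s['tool_rot']
R=rows(p,R,[.47,-.36,.36],-.6,12)
R=rows(np.array([.47,-.36,.36]),R,[.56,-.05,.36],-.854,15)
R=rows(np.array([.56,-.05,.36]),R,[g[0],g[1],.25],-1.1,18);print(R)
E
```

```text
grip [0.43425627 0.29230447 0.10287864] 3.0100134478023687e-05
top surf [[0.438, 0.29, 0.116], [0.431, 0.289, 0.119], [0.425, 0.289, 0.113]]
rel box centre 0.1171252326916604 -0.000918567305461021 hinge [0.63245627 0.26550447 0.10287864]
mon [0.95  0.269 0.005]
mon [0.776 0.234 0.096]
mon [0.805 0.381 0.342]
mon [0.819 0.641 0.345]
penholder max z 0.16746599452625843
[{"x":0.88,"y":-0.40,"z":-0.35,"spin":-0.050},{"x":0.90,"y":-0.36,"z":-0.35,"spin":-0.050},{"x":0.92,"y":-0.31,"z":-0.35,"spin":-0.050},{"x":0.93,"y":-0.26,"z":-0.35,"spin":-0.050},{"x":0.95,"y":-0.22,"z":-0.35,"spin":-0.050},{"x":0.96,"y":-0.17,"z":-0.35,"spin":-0.050},{"x":0.96,"y":-0.12,"z":-0.35,"spin":-0.050},{"x":0.97,"y":-0.07,"z":-0.35,"spin":-0.050}]
[{"x":0.97,"y":-0.03,"z":-0.35,"spin":-0.050},{"x":0.97,"y":0.02,"z":-0.35,"spin":-0.050},{"x":0.97,"y":0.07,"z":-0.35,"spin":-0.050},{"x":0.96,"y":0.12,"z":-0.35,"spin":-0.050}]
[{"x":0.84,"y":-0.20,"z":0.00,"spin":-0.057},{"x":0.85,"y":-0.15,"z":0.00,"spin":-0.057},{"x":0.85,"y":-0.10,"z":0.00,"spin":-0.057},{"x":0.86,"y":-0.06,"z":0.00,"spin":-0.057},{"x":0.86,"y
[... 699 characters left out ...]
3,"z":0.25,"spin":-0.061},{"x":0.76,"y":0.28,"z":0.25,"spin":-0.061},{"x":0.74,"y":0.32,"z":0.25,"spin":-0.061}]
[{"x":0.72,"y":0.37,"z":0.25,"spin":-0.061},{"x":0.70,"y":0.41,"z":0.25,"spin":-0.061},{"x":0.67,"y":0.45,"z":0.25,"spin":-0.061},{"x":0.64,"y":0.49,"z":0.25,"spin":-0.061},{"x":0.61,"y":0.53,"z":0.25,"spin":-0.061},{"x":0.58,"y":0.57,"z":0.25,"spin":-0.061},{"x":0.54,"y":0.60,"z":0.25,"spin":-0.061},{"x":0.50,"y":0.63,"z":0.25,"spin":-0.061}]
[{"x":0.46,"y":0.66,"z":0.25,"spin":-0.061},{"x":0.42,"y":0.69,"z":0.25,"spin":-0.061}]
[[-9.90937594e-01  1.34320162e-01 -8.82905978e-04]
 [ 1.34318750e-01  9.90937041e-01  1.50132288e-03]
 [ 1.07656217e-03  1.36912646e-03 -9.99998483e-01]]
```

```bash
python3 -m pendant '[{"x":0.88,"y":-0.40,"z":-0.35,"spin":-0.05},{"x":0.9,"y":-0.36,"z":-0.35,"spin":-0.05},{"x":0.92,"y":-0.31,"z":-0.35,"spin":-0.05},{"x":0.93,"y":-0.26,"z":-0.35,"spin":-0.05},{"x":0.95,"y":-0.22,"z":-0.35,"spin":-0.05},{"x":0.96,"y":-0.17,"z":-0.35,"spin":-0.05},{"x":0.96,"y":-0.12,"z":-0.35,"spin":-0.05},{"x":0.97,"y":-0.07,"z":-0.35,"spin":-0.05}]' 1
python3 -m pendant '[{"x":0.97,"y":-0.03,"z":-0.35,"spin":-0.05},{"x":0.97,"y":0.02,"z":-0.35,"spin":-0.05},{"x":0.97,"y":0.07,"z":-0.35,"spin":-0.05},{"x":0.96,"y":0.12,"z":-0.35,"spin":-0.05}]'
python3 -m pendant '[{"x":0.84,"y":-0.2,"spin":-0.057},{"x":0.85,"y":-0.15,"spin":-0.057},{"x":0.85,"y":-0.1,"spin":-0.057},{"x":0.86,"y":-0.06,"spin":-0.057},{"x":0.86,"y":-0.01,"spin":-0.057},{"x":0.86,"y":0.04,"spin":-0.057},{"x":0.86,"y":0.09,"spin":-0.057},{"x":0.85,"y":0.14,"spin":-0.057}]'
python3 -m pendant '[{"x":0.84,"y":0.19,"spin":-0.057},{"x":0.83,"y":0.24,"spin":-0.057},{"x":0.81,"y":0.28,"spin":-0.057},{"x":0.8,"y":0.33,"spin":-0.057},{"x":0.78,"y":0.37,"spin":-0.057},{"x":0.75,"y":0.42,"spin":-0.057},{"x":0.73,"y":0.46,"spin":-0.057}]'
```

```text
time: 0.77
position: [0.41, -0.4329, 0.3275]
tool_rot: [[0.654, 0.757, 0.0], [0.757, -0.654, -0.001], [-0.0, 0.001, -1.0]]
wrist_force: [0.4, -0.3, -0.7]
opening: 0.0855
grip_force: 0.0
time: 1.1
position: [0.4714, -0.3583, 0.3622]
tool_rot: [[0.491, 0.871, 0.0], [0.871, -0.491, -0.0], [-0.0, 0.0, -1.0]]
wrist_force: [0.2, -0.8, 0.3]
opening: 0.0853
grip_force: 0.0$[0]: bad value
$[0]: bad value
```

```bash
python3 -m pendant '[{"x":0.84,"y":-0.2,"z":0,"spin":-0.057},{"x":0.85,"y":-0.15,"z":0,"spin":-0.057},{"x":0.85,"y":-0.1,"z":0,"spin":-0.057},{"x":0.86,"y":-0.06,"z":0,"spin":-0.057},{"x":0.86,"y":-0.01,"z":0,"spin":-0.057},{"x":0.86,"y":0.04,"z":0,"spin":-0.057},{"x":0.86,"y":0.09,"z":0,"spin":-0.057},{"x":0.85,"y":0.14,"z":0,"spin":-0.057}]'
python3 -m pendant '[{"x":0.84,"y":0.19,"z":0,"spin":-0.057},{"x":0.83,"y":0.24,"z":0,"spin":-0.057},{"x":0.81,"y":0.28,"z":0,"spin":-0.057},{"x":0.8,"y":0.33,"z":0,"spin":-0.057},{"x":0.78,"y":0.37,"z":0,"spin":-0.057},{"x":0.75,"y":0.42,"z":0,"spin":-0.057},{"x":0.73,"y":0.46,"z":0,"spin":-0.057}]'
python3 -m pendant '[{"x":0.81,"y":-0.01,"z":0.25,"spin":-0.061},{"x":0.81,"y":0.04,"z":0.25,"spin":-0.061},{"x":0.81,"y":0.09,"z":0.25,"spin":-0.061},{"x":0.8,"y":0.13,"z":0.25,"spin":-0.061},{"x":0.79,"y":0.18,"z":0.25,"spin":-0.061},{"x":0.78,"y":0.23,"z":0.25,"spin":-0.061},{"x":0.76,"y":0.28,"z":0.25,"spin":-0.061},{"x":0.74,"y":0.32,"z":0.25,"spin":-0.061}]'
python3 -m pendant '[{"x":0.72,"y":0.37,"z":0.25,"spin":-0.061},{"x":0.7,"y":0.41,"z":0.25,"spin":-0.061},{"x":0.67,"y":0.45,"z":0.25,"spin":-0.061},{"x":0.64,"y":0.49,"z":0.25,"spin":-0.061},{"x":0.61,"y":0.53,"z":0.25,"spin":-0.061},{"x":0.58,"y":0.57,"z":0.25,"spin":-0.061},{"x":0.54,"y":0.6,"z":0.25,"spin":-0.061},{"x":0.5,"y":0.63,"z":0.25,"spin":-0.061}]'
python3 -m pendant '[{"x":0,"y":0,"z":0,"spin":-0.061},{"x":0,"y":0,"z":0,"spin":-0.061},{"x":0,"y":0,"z":0,"spin":0}]'
python3 - <<'E'
from h import *
s=robot.sense();print(s['joint_pos'].round(2) if hasattr(s['joint_pos'],'round') else s['joint_pos'])
m=imaging.camera_model("wrist");p,d=imaging.get_image("wrist");cv2.imwrite("pics/w1.png",p);np.save("pics/w1.npy",d)
import pickle;pickle.dump(m,open("pics/w1.pkl","wb"))
E
```

```text
time: 1.77
position: [0.5182, -0.1927, 0.3613]
tool_rot: [[0.056, 0.998, -0.0], [0.998, -0.056, -0.0], [-0.0, -0.0, -1.0]]
wrist_force: [0.1, 0.2, -1.6]
opening: 0.0855
grip_force: 0.0
time: 2.35
position: [0.5606, -0.0479, 0.3613]
tool_rot: [[-0.336, 0.942, 0.0], [0.942, 0.336, -0.0], [-0.0, 0.0, -1.0]]
wrist_force: [0.2, 1.0, -0.7]
opening: 0.0851
grip_force: 0.0
time: 3.02
position: [0.5033, 0.1041, 0.3108]
tool_rot: [[-0.739, 0.674, 0.0], [0.674, 0.739, -0.0], [-0.0, 0.0, -1.0]]
wrist_force: [-0.5, -0.7, 0.6]
opening: 0.0853
grip_force: 0.0
time: 3.68
position: [0.4471, 0.2557, 0.2607]
tool_rot: [[-0.969, 0.249, 0.0], [0.249, 0.969, 0.0], [-0.0, 0.0, -1.0]]
wrist_force: [1.3, 0.1, 0.4]
opening: 0.0854
grip_force: 0.0
time: 3.93
position: [0.4473, 0.2552, 0.2608]
tool_rot: [[-0.991, 0.13, -0.001], [0.13, 0.991, 0.0], [0.001, 0.0, -1.0]]
wrist_force: [0.7, -0.1, 1.0]
opening: 0.0857
grip_force: 0.0
[ 0.11  0.22 -0.82  1.83  0.17  1.16  0.68]
```

View pics/w1.png

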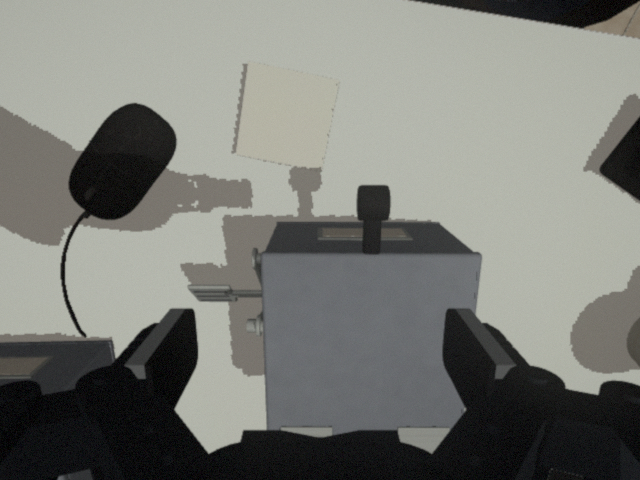

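The wrist view shows the roll at ~(373,202), with the lid's front edge (row ~253) parallel to the tool's y axis. I triangulate the roll with the top view.

Run:
```python
from h import *
import pickle;m=pickle.load(open("pics/w1.pkl","rb"));d=np.load("pics/w1.npy");p=cv2.imread("pics/w1.png")
mk=p[182:222,352:394].max(2)<45;ys,xs=np.nonzero(mk);print([(y+182,xs[ys==y].min()+352,xs[ys==y].max()+352) for y in np.unique(ys)[::5]])
rw=ray("wrist",(373.3,202),m)
for n,uv in (("top",(204.8,296.5)),("scene",(279.2,338.2))): print(n,tri(rw,ray(n,uv)))
print("surf",dep("wrist",(373,202),d[202,373],m), "edge L/R",plane("wrist",(263,253),.11,m),plane("wrist",(479,253),.11,m))
for z in (.1,.105,.11): print(plane("wrist",(373.3,202),z,m))
```

```text
[(np.int64(187), np.int64(361), np.int64(386)), (np.int64(192), np.int64(359), np.int64(387)), (np.int64(197), np.int64(359), np.int64(385)), (np.int64(202), np.int64(358), np.int64(388)), (np.int64(207), np.int64(358), np.int64(385)), (np.int64(212), np.int64(359), np.int64(388)), (np.int64(217), np.int64(359), np.int64(387))]
top (array([0.4356883 , 0.29472943, 0.09201376]), np.float64(0.0005121727111676361))
scene (array([0.43331573, 0.29344853, 0.104085  ]), np.float64(0.0005102273531302573))
surf [0.43080976 0.29196253 0.11776868] edge L/R [0.45749206 0.215271   0.11      ] [0.47669773 0.36090114 0.11      ]
[0.43432294 0.29404524 0.1       ]
[0.43334139 0.29351258 0.105     ]
[0.43235984 0.29297993 0.11      ]
```

```bash
python3 -m pendant '[{"x":0.38,"y":0.72,"z":0.6,"spin":0},{"x":0.37,"y":0.71,"z":0.6,"spin":0},{"x":0,"y":0,"z":0.8,"spin":0},{"x":0,"y":0,"z":0.8,"spin":0},{"x":0,"y":0,"z":0.8,"spin":0},{"x":0,"y":0,"z":0.8,"spin":0},{"x":0,"y":0,"z":0.8,"spin":0},{"x":0,"y":0,"z":0.75,"spin":0}]'
python3 -m pendant '[{"x":0,"y":0,"z":0,"spin":0},{"x":0,"y":0,"z":0,"spin":0},{"x":0,"y":0,"z":0,"spin":0},{"x":0,"y":0,"z":0,"spin":0},{"x":0,"y":0,"z":0,"spin":0},{"x":0,"y":0,"z":0,"spin":0},{"x":0,"y":0,"z":0,"spin":0},{"x":0,"y":0,"z":0,"spin":0}]' 0
```

```text
time: 4.65
position: [0.4342, 0.2919, 0.1113]
tool_rot: [[-0.991, 0.136, -0.0], [0.136, 0.991, -0.0], [0.0, -0.0, -1.0]]
wrist_force: [-0.1, 0.2, 0.6]
opening: 0.0853
grip_force: 0.0
time: 5.32
position: [0.435, 0.2923, 0.1138]
tool_rot: [[-0.991, 0.136, 0.002], [0.136, 0.991, 0.001], [-0.002, 0.001, -1.0]]
wrist_force: [-0.1, -0.7, 6.8]
opening: 0.0188
grip_force: 59.3
```

Run:
```python
import numpy as np
th=np.linspace(0,1.53,17);print(np.c_[th[1:],-np.diff(8*(1-np.cos(th))),-np.diff(8*np.sin(th))].round(2).tolist())
```

```text
[[0.1, -0.04, -0.76], [0.19, -0.11, -0.76], [0.29, -0.18, -0.74], [0.38, -0.25, -0.72], [0.48, -0.32, -0.69], [0.57, -0.38, -0.66], [0.67, -0.45, -0.62], [0.76, -0.5, -0.58], [0.86, -0.56, -0.53], [0.96, -0.6, -0.47], [1.05, -0.65, -0.41], [1.15, -0.68, -0.35], [1.24, -0.71, -0.28], [1.34, -0.73, -0.21], [1.43, -0.75, -0.14], [1.53, -0.76, -0.07]]
```

```bash
python3 -m pendant '[{"x":-0.04,"y":0,"z":-0.76,"spin":0},{"x":-0.11,"y":0,"z":-0.76,"spin":0},{"x":-0.18,"y":0,"z":-0.74,"spin":0},{"x":-0.25,"y":0,"z":-0.72,"spin":0}]'
python3 -m pendant '[{"x":-0.32,"y":0,"z":-0.69,"spin":0},{"x":-0.38,"y":0,"z":-0.66,"spin":0},{"x":-0.45,"y":0,"z":-0.62,"spin":0},{"x":-0.5,"y":0,"z":-0.58,"spin":0}]'
```

```text
time: 5.65
position: [0.4492, 0.2903, 0.1875]
tool_rot: [[-0.991, 0.135, 0.001], [0.135, 0.991, 0.002], [-0.001, 0.002, -1.0]]
wrist_force: [5.6, 3.5, -8.0]
opening: 0.0188
grip_force: 58.7
time: 5.98
position: [0.4893, 0.2849, 0.2506]
tool_rot: [[-0.991, 0.135, -0.001], [0.135, 0.991, 0.002], [0.001, 0.002, -1.0]]
wrist_force: [4.0, 4.2, -8.6]
opening: 0.0187
grip_force: 58.8
```

Lifting well; I continue the arc.

```bash
python3 -m pendant '[{"x":-0.56,"y":0,"z":-0.53,"spin":0},{"x":-0.6,"y":0,"z":-0.47,"spin":0},{"x":-0.65,"y":0,"z":-0.41,"spin":0},{"x":-0.68,"y":0,"z":-0.35,"spin":0}]'
python3 -m pendant '[{"x":-0.71,"y":0,"z":-0.28,"spin":0},{"x":-0.73,"y":0,"z":-0.21,"spin":0},{"x":-0.75,"y":0,"z":-0.14,"spin":0},{"x":-0.76,"y":0,"z":-0.07,"spin":0},{"x":0,"y":0,"z":0,"spin":0},{"x":0,"y":0,"z":0,"spin":0}]'
```

```text
time: 6.32
position: [0.5496, 0.2767, 0.294]
tool_rot: [[-0.991, 0.134, -0.005], [0.134, 0.991, 0.001], [0.005, 0.0, -1.0]]
wrist_force: [-0.7, 2.5, -6.8]
opening: 0.0188
grip_force: 58.7
time: 6.82
position: [0.6248, 0.2665, 0.3118]
tool_rot: [[-0.991, 0.136, 0.0], [0.136, 0.991, 0.002], [-0.0, 0.002, -1.0]]
wrist_force: [3.0, 2.5, -2.6]
opening: 0.0188
grip_force: 59.7
```

```bash
python3 -m pendant '[{"x":-0.15,"y":0,"z":0,"spin":0},{"x":0,"y":0,"z":0,"spin":0},{"x":0,"y":0,"z":0,"spin":0},{"x":0,"y":0,"z":0,"spin":0}]'
python3 -m pendant '[{"x":-0.15,"y":0,"z":0,"spin":0},{"x":0,"y":0,"z":0,"spin":0},{"x":0,"y":0,"z":0,"spin":0},{"x":0,"y":0,"z":0,"spin":0}]'
```

```text
time: 7.15
position: [0.627, 0.2662, 0.3119]
tool_rot: [[-0.991, 0.134, -0.001], [0.134, 0.991, 0.001], [0.001, 0.001, -1.0]]
wrist_force: [0.5, 3.3, -3.5]
opening: 0.0187
grip_force: 59.7
time: 7.48
position: [0.6313, 0.2656, 0.312]
tool_rot: [[-0.991, 0.134, -0.0], [0.134, 0.991, 0.001], [0.0, 0.001, -1.0]]
wrist_force: [-0.7, 5.6, -5.5]
opening: 0.0188
grip_force: 59.6
```

```bash
python3 -m pendant '[{"x":-0.15,"y":0,"z":0,"spin":0},{"x":-0.1,"y":0,"z":0,"spin":0},{"x":0,"y":0,"z":0,"spin":0},{"x":0,"y":0,"z":0,"spin":0}]'
python3 - <<'E'
from h import *
s,d=imaging.get_image("scene");t,_=imaging.get_image("top");np.save("pics/s2.npy",d);cv2.imwrite("pics/s2f.png",s);cv2.imwrite("pics/t2f.png",t)
cv2.imwrite("pics/s2.png",np.hstack([cv2.resize(s[200:410,130:380],(476,400)),cv2.resize(t[190:310,170:290],(320,320),)[:, :] if 0 else cv2.resize(t[190:340,170:290],(320,400))]))
E
```

```text
time: 7.82
position: [0.633, 0.2654, 0.3119]
tool_rot: [[-0.991, 0.132, -0.01], [0.132, 0.991, -0.001], [0.01, -0.003, -1.0]]
wrist_force: [-10.4, 3.2, -0.1]
opening: 0.0188
grip_force: 60.1
```

View pics/s2.png

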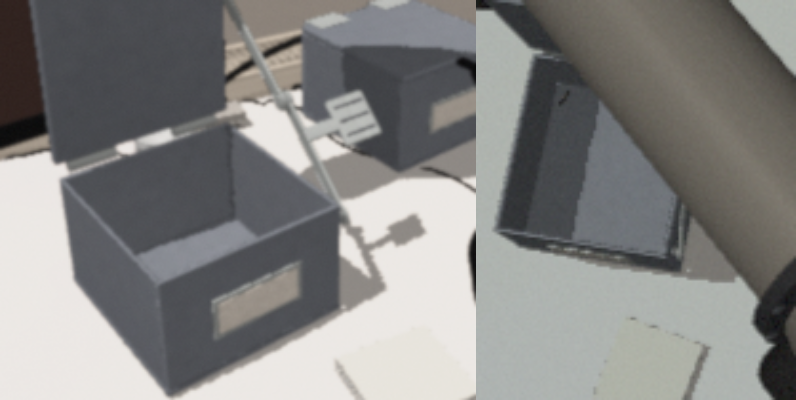

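Stop reached (-10 N), and the stay looks straight in the scene view, with the thumb plate at scene ~(315,260). I relax the push, let go, rise and hold.

```bash
python3 -m pendant '[{"x":0.2,"y":0,"z":0,"spin":0},{"x":0,"y":0,"z":0,"spin":0}]'
python3 -m pendant '[{"x":0,"y":0,"z":0,"spin":0},{"x":0,"y":0,"z":0,"spin":0},{"x":0,"y":0,"z":0,"spin":0},{"x":0,"y":0,"z":0,"spin":0},{"x":0,"y":0,"z":0,"spin":0},{"x":0,"y":0,"z":0,"spin":0}]' 1
python3 -m pendant '[{"x":0,"y":0,"z":-0.5,"spin":0},{"x":0,"y":0,"z":-0.9,"spin":0},{"x":0,"y":0,"z":-0.9,"spin":0},{"x":0,"y":0,"z":-0.6,"spin":0},{"x":0,"y":0,"z":0,"spin":0},{"x":0,"y":0,"z":0,"spin":0},{"x":0,"y":0,"z":0,"spin":0},{"x":0,"y":0,"z":0,"spin":0}]'
```

```text
time: 8.08
position: [0.6315, 0.2655, 0.312]
tool_rot: [[-0.991, 0.134, -0.002], [0.134, 0.991, -0.0], [0.002, -0.0, -1.0]]
wrist_force: [-2.4, 6.2, -3.8]
opening: 0.0187
grip_force: 60.1
time: 8.58
position: [0.6333, 0.2642, 0.3126]
tool_rot: [[-0.991, 0.136, 0.001], [0.136, 0.991, -0.001], [-0.001, -0.0, -1.0]]
wrist_force: [-0.4, 0.6, 1.3]
opening: 0.0851
grip_force: 0.0
time: 9.25
position: [0.6326, 0.2643, 0.3835]
tool_rot: [[-0.991, 0.135, -0.002], [0.135, 0.991, -0.001], [0.002, -0.002, -1.0]]
wrist_force: [-0.7, -0.5, -0.2]
opening: 0.0852
grip_force: 0.0
```

```bash
python3 -m pendant '[{"x":0.78,"y":-0.86,"z":0,"spin":0},{"x":0.78,"y":-0.86,"z":0,"spin":0},{"x":0.78,"y":-0.86,"z":0,"spin":0},{"x":0.78,"y":-0.86,"z":0,"spin":0},{"x":0.78,"y":-0.86,"z":0,"spin":0},{"x":0.77,"y":-0.85,"z":0,"spin":0},{"x":0,"y":0,"z":0,"spin":0}]' 0
python3 -m pendant '[{"x":0,"y":0,"z":0.6,"spin":0},{"x":0,"y":0,"z":0.6,"spin":0},{"x":0,"y":0,"z":0.6,"spin":0},{"x":0,"y":0,"z":0,"spin":0},{"x":0,"y":0,"z":0,"spin":0}]'
python3 - <<'E'
from h import *
import pickle
m=imaging.camera_model("wrist");p,d=imaging.get_image("wrist");cv2.imwrite("pics/w3.png",p);np.save("pics/w3.npy",d);pickle.dump(m,open("pics/w3.pkl","wb"))
s,ds=imaging.get_image("scene");cv2.imwrite("pics/s3f.png",s);np.save("pics/s3.npy",ds)
cv2.imwrite("pics/v3.png",np.hstack([cv2.resize(p,(480,360)),cv2.resize(s[200:380,230:380],(300,360))]))
P=m["world_to_cam"]@np.array([.5001,.1528,.136,1]);q=m["mtx"]@P[:3];print("pred wrist",q[:2]/q[2])
T=cam("scene");P=T["world_to_cam"]@np.array([.5001,.1528,.136,1]);q=T["mtx"]@P[:3];print("pred scene",q[:2]/q[2])
E
```

```text
time: 9.83
position: [0.4965, 0.1489, 0.3839]
tool_rot: [[-0.99, 0.14, -0.003], [0.14, 0.99, -0.006], [0.002, -0.006, -1.0]]
wrist_force: [-0.2, -0.2, -0.3]
opening: 0.0008
grip_force: 0.0
time: 10.25
position: [0.4994, 0.1528, 0.3388]
tool_rot: [[-0.991, 0.135, -0.002], [0.135, 0.991, -0.0], [0.002, -0.001, -1.0]]
wrist_force: [0.6, 0.3, 0.3]
opening: -0.0
grip_force: 0.0
pred wrist [319.67422132 216.16277935]
pred scene [317.77859462 260.64940167]
```

View pics/v3.png

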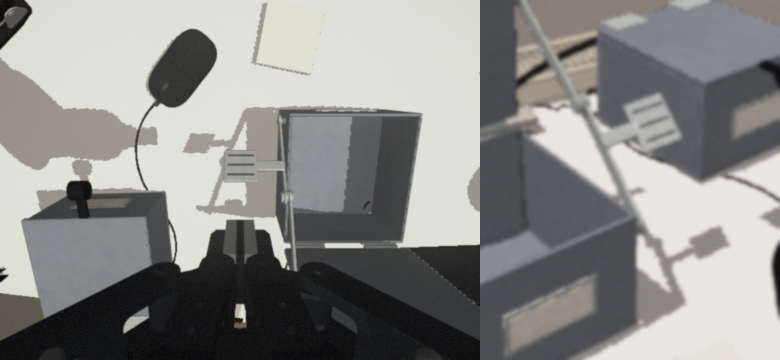

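The plate is at wrist ~(320,220) and scene ~(316.5,262), within 2-4 px of the predicted point, and the lid is standing. I descend over it with the fingers shut, slightly outward and forward so that the back tip edge meets the plate's middle.

```bash
python3 -m pendant '[{"x":0.18,"y":-0.12,"z":0.9,"spin":0},{"x":0.17,"y":-0.11,"z":0.9,"spin":0},{"x":0,"y":0,"z":0.9,"spin":0},{"x":0,"y":0,"z":0.9,"spin":0},{"x":0,"y":0,"z":0.9,"spin":0},{"x":0,"y":0,"z":0.9,"spin":0},{"x":0,"y":0,"z":0.9,"spin":0},{"x":0,"y":0,"z":0.4,"spin":0}]'
python3 -m pendant '[{"x":0,"y":0,"z":0,"spin":0},{"x":0,"y":0,"z":0.3,"spin":0},{"x":0,"y":0,"z":0.2,"spin":0},{"x":0,"y":0,"z":0,"spin":0}]'
python3 -m pendant '[{"x":-0.08,"y":0,"z":0.2,"spin":0},{"x":-0.08,"y":0,"z":0.2,"spin":0},{"x":-0.08,"y":0,"z":0.2,"spin":0},{"x":0,"y":0,"z":0,"spin":0}]'
```

```text
time: 11.02
position: [0.4897, 0.1481, 0.1705]
tool_rot: [[-0.991, 0.135, -0.002], [0.135, 0.991, -0.001], [0.002, -0.001, -1.0]]
wrist_force: [-0.1, 0.2, -0.2]
opening: 0.0
grip_force: 0.0
time: 11.35
position: [0.4906, 0.1484, 0.1599]
tool_rot: [[-0.991, 0.135, 0.0], [0.135, 0.991, -0.0], [-0.0, -0.0, -1.0]]
wrist_force: [-0.2, -0.1, 0.3]
opening: -0.0004
grip_force: 0.0
time: 11.68
position: [0.4976, 0.1479, 0.1449]
tool_rot: [[-0.991, 0.136, 0.002], [0.136, 0.991, 0.001], [-0.002, 0.001, -1.0]]
wrist_force: [0.3, 0.5, 1.0]
opening: 0.0001
grip_force: 0.3
```

Run:
```python
from h import *
p,d=imaging.get_image("wrist");s,ds=imaging.get_image("scene")
cv2.imwrite("pics/v4.png",np.hstack([cv2.resize(p[120:420,160:480],(400,375)),cv2.resize(s[180:350,230:400],(375,375))]))
```

```text
(no output)
```

View pics/v4.png

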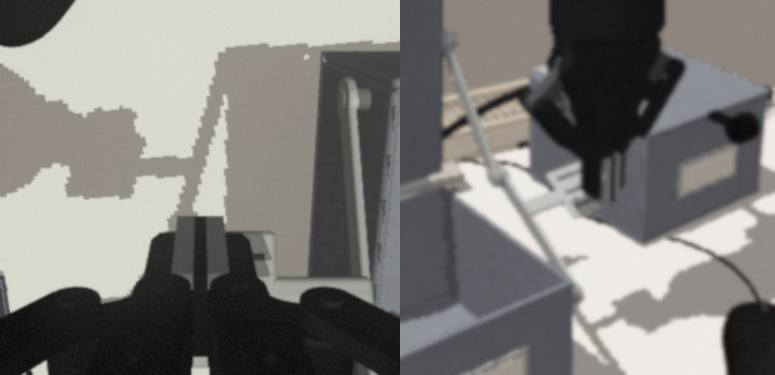

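The scene view shows the knee already bending (lower link flatter than the upper one), with the fingertips on the plate. I keep pushing.

```bash
python3 -m pendant '[{"x":-0.08,"y":0,"z":0.2,"spin":0},{"x":-0.08,"y":0,"z":0.2,"spin":0},{"x":-0.06,"y":0,"z":0.2,"spin":0},{"x":0,"y":0,"z":0,"spin":0}]'
python3 -m pendant '[{"x":-0.06,"y":0,"z":0.2,"spin":0},{"x":-0.05,"y":0,"z":0.2,"spin":0},{"x":-0.03,"y":0,"z":0.1,"spin":0},{"x":0,"y":0,"z":0,"spin":0},{"x":0,"y":0,"z":0,"spin":0}]'
python3 - <<'E'
from h import *
p,d=imaging.get_image("wrist");s,ds=imaging.get_image("scene");cv2.imwrite("pics/s5f.png",s)
cv2.imwrite("pics/v5.png",np.hstack([cv2.resize(p[120:420,160:480],(400,375)),cv2.resize(s[120:350,170:400],(375,375))]))
E
```

```text
time: 12.12
position: [0.5035, 0.1465, 0.1303]
tool_rot: [[-0.991, 0.136, 0.003], [0.136, 0.991, -0.0], [-0.003, 0.0, -1.0]]
wrist_force: [0.4, -0.5, 2.8]
opening: -0.0003
grip_force: 1.4
time: 12.53
position: [0.5064, 0.1462, 0.1177]
tool_rot: [[-0.991, 0.136, 0.002], [0.136, 0.991, 0.0], [-0.002, 0.0, -1.0]]
wrist_force: [1.7, 0.6, 3.8]
opening: -0.0003
grip_force: 1.7
```

View pics/v5.png

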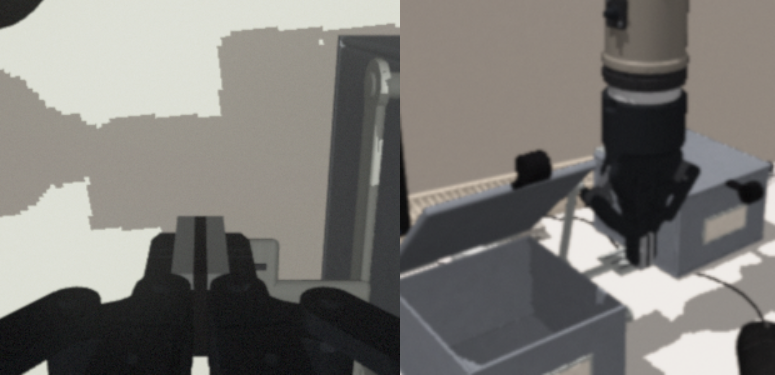

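Knee broken: the lid leans forward, with its roll at scene ~(251,223). I rise clear and measure the roll again.

```bash
python3 -m pendant '[{"x":0,"y":0,"z":-0.5,"spin":0},{"x":0,"y":0,"z":-0.9,"spin":0},{"x":0,"y":0,"z":-1,"spin":0},{"x":0,"y":0,"z":-1,"spin":0},{"x":0,"y":0,"z":-1,"spin":0},{"x":0,"y":0,"z":-1,"spin":0},{"x":0,"y":0,"z":-1,"spin":0},{"x":0,"y":0,"z":-1,"spin":0}]' 1
python3 -m pendant '[{"x":0,"y":0,"z":-1,"spin":0},{"x":0,"y":0,"z":-1,"spin":0},{"x":0,"y":0,"z":0,"spin":0},{"x":0,"y":0,"z":0,"spin":0}]'
python3 - <<'E'
from h import *
s,ds=imaging.get_image("scene");c,st,_=blob(s,(225,195,285,260));print(c,st)
o,d=ray("scene",(st[0]+st[2]/2,st[1]+st[3]/2));ey=np.array([.134,.991,0]);G=np.array([.4333,.293,.106])
P=o+d*((G-o)@ey)/(d@ey);H=G+.2*np.array([.991,-.134,0]);v=P-H
print(P,"r",np.linalg.norm(v),"th",np.arctan2(v[2],-v@np.array([.991,-.134,0])))
print(imaging.camera_model("top")["mtx"][0,0]); t,_=imaging.get_image("top")
cv2.imwrite("pics/v6.png",np.hstack([cv2.resize(s[120:350,170:400],(400,400)),cv2.resize(t[180:330,150:300],(400,400))]))
E
```

```text
time: 13.3
position: [0.5035, 0.1467, 0.3033]
tool_rot: [[-0.991, 0.134, -0.003], [0.134, 0.991, -0.0], [0.003, -0.001, -1.0]]
wrist_force: [-0.3, 0.4, -0.3]
opening: 0.0858
grip_force: 0.0
time: 13.63
position: [0.5046, 0.1471, 0.3534]
tool_rot: [[-0.991, 0.134, 0.001], [0.134, 0.991, 0.0], [-0.001, 0.0, -1.0]]
wrist_force: [0.8, -1.1, -0.4]
opening: 0.086
grip_force: 0.0
[235.32444444 201.33333333] [227 195  21  18 225]
[0.5188565  0.28143131 0.25750201] r 0.18940277308159656 th 0.9271085454597138
560.095451554288
```

View pics/v6.png

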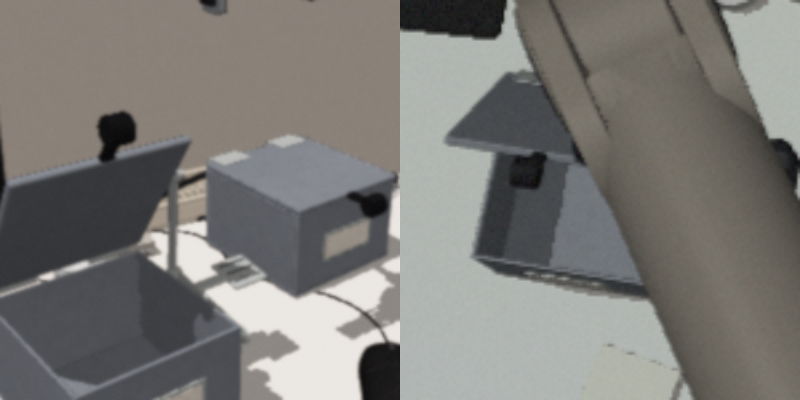

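The roll is at scene ~(238,193.6) and top ~(197,244); the lid is resting part-open.

Run:
```python
from h import *
a=(237.9,193.6);P1,e=tri(ray("scene",a),ray("top",(196.9,244.1)));print("tri",P1,e)
ex=np.array([.991,-.134,0]);ey=np.array([.134,.991,0]);G=np.array([.4333,.293,.106]);H=G+.2*ex
o,d=ray("scene",a);P2=o+d*((G-o)@ey)/(d@ey)
for P in(P1,P2):
    v=P-H;print(P,"r",np.linalg.norm(v),"th",np.arctan2(v[2],-v@ex),"lat",v@ey)
th=np.arctan2((P2-H)[2],-(P2-H)@ex);Q=H+.2*(-np.cos(th)*ex+np.sin(th)*np.array([0,0,1]));print("Q",Q)
s=robot.sense();T=Q+[0,0,.007]
D=s['tool_rot'].T@(T-s['position'])/.025;print("rows needed",D)
```

```text
tri [0.51874497 0.28046235 0.2711159 ] 0.0008334405944766773
[0.51874497 0.28046235 0.2711159 ] r 0.2004504281206562 th 0.9679572475950916 lat -0.0009751872162090978
[0.51633108 0.28177279 0.27197261] r 0.20261614276271156 th 0.9599153932060991 lat -8.061565203669297e-17
Q [0.5178146  0.28157219 0.26982861]
rows needed [0.17208803 5.44086347 2.96875389]
```

```bash
python3 -m pendant '[{"x":0.04,"y":0.9,"z":0,"spin":0},{"x":0.04,"y":0.9,"z":0,"spin":0},{"x":0.04,"y":0.9,"z":0,"spin":0},{"x":0.04,"y":0.9,"z":0,"spin":0},{"x":0,"y":0.92,"z":0,"spin":0},{"x":0,"y":0.92,"z":0,"spin":0},{"x":0,"y":0,"z":0,"spin":0},{"x":0,"y":0,"z":0,"spin":0}]' 1
python3 -m pendant '[{"x":0,"y":0,"z":0.7,"spin":0},{"x":0,"y":0,"z":0.8,"spin":0},{"x":0,"y":0,"z":0.8,"spin":0},{"x":0,"y":0,"z":0.65,"spin":0},{"x":0,"y":0,"z":0,"spin":0}]'
python3 -m pendant '[{"x":0,"y":0,"z":0,"spin":0},{"x":0,"y":0,"z":0,"spin":0},{"x":0,"y":0,"z":0,"spin":0},{"x":0,"y":0,"z":0,"spin":0},{"x":0,"y":0,"z":0,"spin":0},{"x":0,"y":0,"z":0,"spin":0},{"x":0,"y":0,"z":0,"spin":0},{"x":0,"y":0,"z":0,"spin":0}]' 0
python3 - <<'E'
import numpy as np
th=np.linspace(.965,0,11);print(np.c_[th[1:],-np.diff(8*(1-np.cos(th))),-np.diff(8*np.sin(th))].round(2).tolist())
E
```

```text
time: 14.4
position: [0.5182, 0.2826, 0.3504]
tool_rot: [[-0.991, 0.132, -0.004], [0.132, 0.991, -0.001], [0.004, -0.002, -1.0]]
wrist_force: [-0.8, -0.2, -0.1]
opening: 0.0854
grip_force: 0.0
time: 14.82
position: [0.5179, 0.278, 0.274]
tool_rot: [[-0.991, 0.137, -0.007], [0.137, 0.991, -0.006], [0.006, -0.007, -1.0]]
wrist_force: [-0.8, 0.1, -0.7]
opening: 0.0853
grip_force: 0.0
time: 15.48
position: [0.5194, 0.2809, 0.2793]
tool_rot: [[-0.991, 0.136, -0.0], [0.136, 0.991, -0.002], [-0.0, -0.002, -1.0]]
wrist_force: [-3.1, -3.6, 6.1]
opening: 0.0189
grip_force: 59.2
[[0.87, 0.61, 0.47], [0.77, 0.56, 0.53], [0.68, 0.51, 0.58], [0.58, 0.45, 0.62], [0.48, 0.39, 0.67], [0.39, 0.32, 0.7], [0.29, 0.26, 0.73], [0.19, 0.18, 0.75], [0.1, 0.11, 0.76], [0.0, 0.04, 0.77]]
```

Roll gripped (18.9 mm opening). I lower along the arc.

```bash
python3 -m pendant '[{"x":0.61,"y":0,"z":0.47,"spin":0},{"x":0.56,"y":0,"z":0.53,"spin":0},{"x":0.51,"y":0,"z":0.58,"spin":0},{"x":0.45,"y":0,"z":0.62,"spin":0},{"x":0.39,"y":0,"z":0.67,"spin":0}]'
python3 -m pendant '[{"x":0.32,"y":0,"z":0.7,"spin":0},{"x":0.26,"y":0,"z":0.73,"spin":0},{"x":0.18,"y":0,"z":0.75,"spin":0},{"x":0.11,"y":0,"z":0.76,"spin":0},{"x":0.04,"y":0,"z":0.5,"spin":0},{"x":0,"y":0,"z":0,"spin":0},{"x":0,"y":0,"z":0,"spin":0}]'
```

```text
time: 15.9
position: [0.4561, 0.2895, 0.2073]
tool_rot: [[-0.991, 0.135, 0.001], [0.135, 0.991, -0.003], [-0.001, -0.003, -1.0]]
wrist_force: [-3.7, -4.1, 4.7]
opening: 0.0189
grip_force: 61.9
time: 16.48
position: [0.4328, 0.2927, 0.1198]
tool_rot: [[-0.991, 0.135, -0.005], [0.135, 0.991, -0.002], [0.004, -0.003, -1.0]]
wrist_force: [-6.0, -2.0, -2.8]
opening: 0.019
grip_force: 62.0
```

```bash
python3 -m pendant '[{"x":0,"y":0,"z":0.2,"spin":0},{"x":0,"y":0,"z":0,"spin":0},{"x":0,"y":0,"z":0,"spin":0}]'
python3 -m pendant '[{"x":0,"y":0,"z":0.15,"spin":0},{"x":0,"y":0,"z":0,"spin":0},{"x":0,"y":0,"z":0,"spin":0}]'
```

```text
time: 16.73
position: [0.4327, 0.2927, 0.1156]
tool_rot: [[-0.991, 0.135, -0.004], [0.135, 0.991, -0.002], [0.004, -0.003, -1.0]]
wrist_force: [-8.4, -2.3, 0.4]
opening: 0.0193
grip_force: 62.4
time: 16.98
position: [0.4327, 0.2927, 0.113]
tool_rot: [[-0.991, 0.135, -0.004], [0.135, 0.991, -0.003], [0.003, -0.004, -1.0]]
wrist_force: [-10.2, -4.1, 7.3]
opening: 0.0191
grip_force: 63.5
```

```bash
python3 -m pendant '[{"x":-0.08,"y":0,"z":0.12,"spin":0},{"x":0,"y":0,"z":0,"spin":0},{"x":0,"y":0,"z":0,"spin":0}]'
python3 -m pendant '[{"x":0,"y":0,"z":-0.1,"spin":0},{"x":0,"y":0,"z":0,"spin":0}]'
python3 -m pendant '[{"x":0,"y":0,"z":0,"spin":0},{"x":0,"y":0,"z":0,"spin":0},{"x":0,"y":0,"z":0,"spin":0},{"x":0,"y":0,"z":0,"spin":0},{"x":0,"y":0,"z":0,"spin":0},{"x":0,"y":0,"z":0,"spin":0}]' 1
python3 -m pendant '[{"x":0,"y":0,"z":-0.5,"spin":0},{"x":0,"y":0,"z":-1,"spin":0},{"x":0,"y":0,"z":-1,"spin":0},{"x":0,"y":0,"z":-1,"spin":0},{"x":0,"y":0,"z":-1,"spin":0},{"x":0,"y":0,"z":-1,"spin":0},{"x":0,"y":0,"z":0,"spin":0},{"x":0,"y":0,"z":0,"spin":0}]'
python3 - <<'E'
from h import *
s,ds=imaging.get_image("scene");p,d=imaging.get_image("wrist");m=imaging.camera_model("wrist")
c,st,_=blob(s,(250,310,305,360));print("scene grip now",c,st,"initially [277.0 334.9] [262 323 29 25]")
cv2.imwrite("pics/v7.png",np.hstack([cv2.resize(s[200:400,150:350],(400,400)),cv2.resize(p,(400,400))]))
E
```

```text
time: 17.23
position: [0.4329, 0.2928, 0.1124]
tool_rot: [[-0.991, 0.135, -0.006], [0.135, 0.991, -0.006], [0.005, -0.007, -1.0]]
wrist_force: [-19.6, -9.6, 30.3]
opening: 0.0192
grip_force: 67.2
time: 17.4
position: [0.4328, 0.2927, 0.1127]
tool_rot: [[-0.991, 0.135, -0.006], [0.135, 0.991, -0.004], [0.006, -0.005, -1.0]]
wrist_force: [-14.1, -5.8, 11.7]
opening: 0.0189
grip_force: 64.5
time: 17.9
position: [0.4372, 0.2931, 0.1117]
tool_rot: [[-0.991, 0.136, 0.001], [0.136, 0.991, 0.0], [-0.0, 0.0, -1.0]]
wrist_force: [-0.6, 0.3, -0.1]
opening: 0.0857
grip_force: 0.0
time: 18.57
position: [0.4374, 0.2938, 0.2512]
tool_rot: [[-0.991, 0.135, 0.004], [0.135, 0.991, 0.002], [-0.004, 0.002, -1.0]]
wrist_force: [-0.2, 0.3, 0.6]
opening: 0.0855
grip_force: 0.0
scene grip now [277.11583924 334.99527187] [262 323  29  25 423] initially [277.0 334.9] [262 323 29 25]
```

View pics/v7.png

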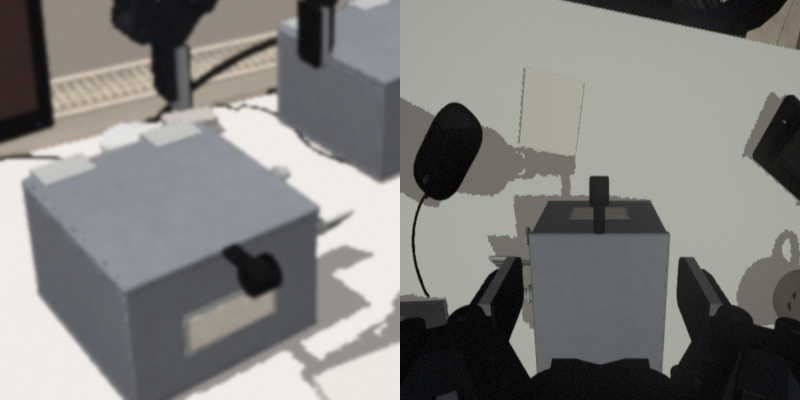

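The lid is shut with the roll in exactly its first place, scene (277,335), and the gripper is clear above it.

```bash
python3 -c "
from plant import job;print(job.finish_job())"
```

```text
the job is handed in; nothing more can be done
None
```

I lifted the lid until the stay locked and let it stand alone, then broke the knee with the thumb plate, shut the lid fully, and handed the job in at about 19 s; the hand-in gave back no verdict.

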